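# Put the cut cheeses back on their own uncut cheeses

### The arm

A 6-joint arm with a two-finger parallel gripper is mounted at the origin on the work surface. World frame = base frame: x ahead of the robot, y to its left, z up, the work surface at z = 0. Lengths are in m, angles in rad, forces in N, time in s.
With the tool pointing down it reaches from about 0.35 to 0.975 m from the base axis. Payload 4.9 kg.
Tool frame: the origin (TCP) lies on the mounting face of the last link; the fingertips stand 173 mm ahead of it and the grasp point (between the pads) lies 155 mm ahead of it; z points along the fingers, y is the line along which they close (so a half turn about z gives the same grasp; the last joint's range is limited). The gripper opens to 85 mm and grips with 20 to 120 N. Pads are 22 mm wide; open, the fingers measure 114 mm over their backs; the gripper's body (76 mm by 85 mm) begins 54 mm behind the grasp point. The pads swing forward as they close: fully open they stand 13 mm farther back than shut.
Start: joints at [1.109, 0.053, 1.613, -0, 1.476, -0.119], TCP at [0.21, 0.589, 0.405] pointing down, gripper open.
Joint ranges: [-3.01, 3.01], [-1.01, 2.22], [0.06, 2.58], [-1.02, 4.17], [0.09, 2.62], [-3.14, 3.14]. Speed limits (rad/s): [2.57, 2.57, 3.14, 3.14, 3.14, 3.14].

### API

Orientations are given as a rotation vector (axis times angle).
In Python, from station import monitor, eyes, finish_job gives the robot as it stands. The module is installed in compiled form; this text tells all that it offers.
- The arm moves only by the tool step_arm, never from a script. Its argument "commands" is a list of rows, each a list of 3 entries, a list of its own where there are three numbers: the opening in per cent of the stroke, from 0 (shut) to 100 (fully open), then the shift along the tool's x, y, z in mm, then the turn about the tool's z in degrees. In form: [[hand, [x, y, z], yaw], ...]. A call has 1 to 12 rows; each row is the pose to reach, as a shift and turn from the pose commanded when the call began, along the tool's axes at that moment; what a row does not reach only later rows make up. A row lasts 1/8 s, in which the tool goes at most 62.5 mm and 10.7 degrees, less where a joint would pass 70% of its speed; a pose out of reach is approached as far as the arm can. A call with a gripper value outside its range is refused whole. The fingers move at their own pace and stop on an object; "squeeze" is the grip in N (left out, the last holds). Time passes only in rows, so rows that repeat a pose let the fingers close. It gives the time, the measured TCP pose, the force, the opening and the grip force at its end, in the units of the state.
- monitor.get_obs(): the state, without advancing time (a new reading comes with each control period).
- eyes.get_image(name): name is "scene" or "top" or "wrist"; returns the picture (420x560x3 uint8, red, green, blue); there is no depth.
- eyes.camera_info(name): a dict with "camera_matrix" (3x3 intrinsics, pixels), "extrinsics" (4x4, takes a point from camera to world coordinates). Camera axes: x right, y down, z forward; pixel columns grow to the right and rows downward; lengths in m; the calibration is good to about 2 mm. A picture is of the moment at which its call begins: read the wrist's pose just before it. camera_info takes no time and is no camera call; for the wrist camera it gives the pose at the moment of the call.
- finish_job(): hands the job in; it is judged then, once.
The state is a dict: "t": time; "q": joint angles; "dq": joint speeds; "effort": joint torques, N m; "tool_pos": TCP position; "tool_rot": TCP orientation; "contact_force": force on the tool from outside, world axes, zero at the start; "wrist_torque": the same for the moment, N m; "opening": finger opening in m; "grip_force": force on a finger pad.
Only numpy, scipy, OpenCV 4.12 (cv2) and the standard library are available. Lean on these libraries where they do the work, as an engineer would, in place of code of your own. Each camera call takes 0.05 s, during which the arm holds its last target. There are 200 camera calls.

### The job

Four cut pieces of cheese lie mixed up on the market-stall counter. Put each piece, upright as it stands now, on the middle of the top of the uncut cheese of its own kind: a wedge with a curved rind belongs to the round wheel that is just as high as the wedge, and a straight-cut piece to the straight-sided cheese that is just as high as the piece. Set the pieces down rather than dropping them, and leave the uncut cheeses, the jar and the sausage where they are.

Things in the scene. Friction and masses are not known exactly. Their poses are not given: they have to be found in the camera images.
- tall_wedge_c (a point): High slim wedge of cheese, brown rind on top and on its curved end, pale cut flanks: 75 mm long from the sharp tip to the curved rind, 39 mm wide at the rind, 70 mm high; its flanks meet at 30 degrees. Loose, about 110 g. The point is its centre, half-way up (35 mm above its underside); z axis up. x axis points from the tip (49 mm behind this point) to the rind (26 mm ahead); the flanks face to +y and -y, 26 mm apart at this point.
- low_wedge_c (a point): Low flat wedge of cheese, brown rind on top and on its curved end, pale cut flanks: 95 mm long from the sharp tip to the curved rind, 43 mm wide at the rind, 32 mm high; its flanks meet at 26 degrees. Loose, about 70 g. The point is its centre, half-way up (16 mm above its underside); z axis up. x axis points from the tip (63 mm behind this point) to the rind (32 mm ahead); the flanks face to +y and -y, 29 mm apart at this point.
- short_block_c (a point): Straight-cut block of cheese, brown rind on top and at one end, pale cut sides: 60 mm (x) by 42 mm (y), 48 mm high. Loose, about 130 g. The point is its centre, half-way up (24 mm above its underside); z axis up.
- loaf_slice_c (a point): Straight-cut thick slice of a loaf cheese, brown rind on top and at both narrow ends, pale cut faces: 85 mm (x) by 40 mm (y), 66 mm high, standing on its 85 by 40 mm underside. Loose, about 240 g. The point is its centre, half-way up (33 mm above its underside); z axis up.
- tall_wheel_top (a point): High round uncut cheese, brown rind all over, a round paper label (48 mm) in the middle of its top, 150 mm in diameter, 70 mm high, about 1.3 kg, loose on the counter. The point is the centre of its flat top; z axis up.
- low_wheel_top (a point): Low wide round uncut cheese, brown rind all over, a round paper label (48 mm) in the middle of its top, 190 mm in diameter, 32 mm high, about 0.95 kg, loose on the counter. The point is the centre of its flat top; z axis up.
- square_cheese_top (a point): Square uncut cheese, brown rind all over, a round paper label (48 mm) in the middle of its top, 130 by 130 mm, 48 mm high, about 0.85 kg, loose on the counter. The point is the centre of its flat top; x and y axes square to its sides, z up.
- loaf_cheese_top (a point): Long loaf-shaped uncut cheese, brown rind all over, a round paper label (48 mm) in the middle of its top, 85 mm (x) by 180 mm (y), 66 mm high, about 1.05 kg, loose on the counter. The point is the centre of its flat top; z axis up.
- jar: Small amber preserve jar with a metal lid, 56 mm in diameter, 75 mm high, 0.2 kg, standing at the left or right end of the row of pieces; not to be moved. Origin at the centre of its underside.
- sausage: Short dark red pressed dry sausage lying on the counter, 110 mm long (x), 36 mm wide, 28 mm high, 0.12 kg, at the other end of the row from the jar; not to be moved. Origin at the centre of its underside.
Not all that is in view belongs to the job. What is shaped like the part that bears tall_wheel_top but pink is not meant. What is shaped like the part that bears tall_wedge_c but blue is not meant.

How it is judged:
By the outcome, as a careful person would: the job done as asked, in the order asked, and still so for the second after the job is handed in, with the robot touching nothing.
It also fails if it takes over 120 s, if anything falls off the work surface, if the arm or the gripper's body presses on something with over 40 N, if the wrist force passes 120 N, or if a joint passes its speed limit or range.

## Working session

There is one attempt and no reset: what is moved stays moved. The work goes in short steps, Python scripts to look and compute and a tool call to move; the robot and the scene stay as the last step left them, time stands still between calls to the robot, and variables do not carry over. Pictures are saved under pics/ and viewed, at most 14 in all, crops included, and the job is handed in when it is done.

Besides the shell and the picture viewer there is one more tool, called after ">>>" as a command line: name --argument value ..., lists and objects as JSON in quotes. step_arm: Moves the arm, as the interface text tells. Its arguments: {"type":"object","properties":{"commands":{"type":"array"},"squeeze":{"type":"number"}},"required":["commands"]}

```bash
mkdir -p pics; python3 - <<'E'
from station import monitor, eyes
import cv2,json
o=monitor.get_obs(); print({k:(v if isinstance(v,(int,float)) else [round(float(x),3) for x in v]) for k,v in o.items()})
for n in ("top","scene"):
    cv2.imwrite(f"pics/{n}0.png",eyes.get_image(n)[:,:,::-1])
    i=eyes.camera_info(n); print(n,i["camera_matrix"],i["extrinsics"])
E
```

```text
{'t': 0.0, 'q': [1.109, 0.053, 1.614, -0.0, 1.476, -0.119], 'dq': [-0.002, -0.0, 0.002, -0.002, 0.0, 0.002], 'effort': [0.001, -39.37, -37.017, -0.0, 0.007, 0.0], 'tool_pos': [0.21, 0.588, 0.403], 'tool_rot': [-0.536, -3.095, 0.003], 'contact_force': [-0.268, -0.526, -0.323], 'wrist_torque': [-0.019, -0.084, -0.011], 'grip_force': 0.0, 'opening': 0.08514348688404742}
top [[391.0278376    0.         279.47875181]
 [  0.         391.0278376  207.68358455]
 [  0.           0.           1.        ]] [[-0.00329186 -0.99544575  0.09527284  0.48017994]
 [-0.99962748  0.00585701  0.02665718 -0.01128856]
 [-0.02709379 -0.0951496  -0.99509421  1.05799315]
 [ 0.          0.          0.          1.        ]]
scene [[470.56242675   0.         278.09359722]
 [  0.         470.56242675 212.82163726]
 [  0.           0.           1.        ]] [[-0.62918193  0.54592752 -0.55325694  1.4474131 ]
 [ 0.77721355  0.44951516 -0.44031264  0.70548173]
 [ 0.00831859 -0.70703555 -0.70712908  1.19513205]
 [ 0.          0.          0.          1.        ]]
```

View pics/top0.png

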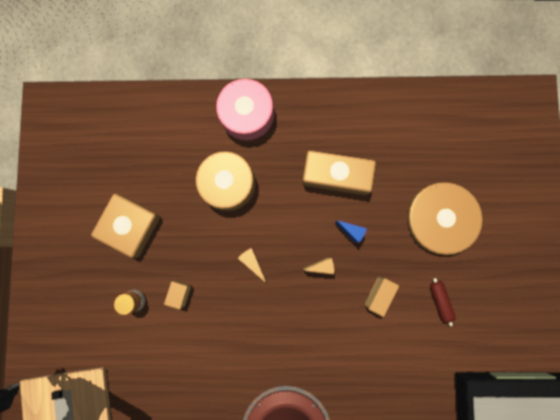

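View pics/scene0.png

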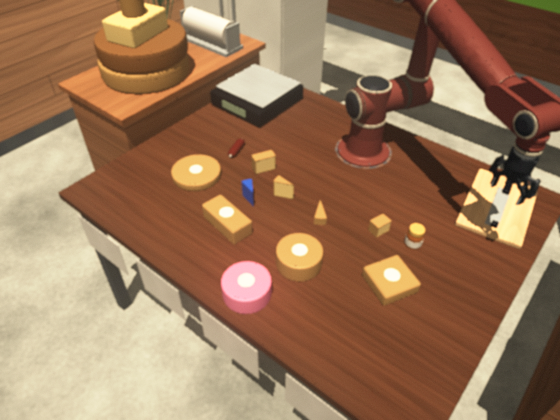

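The top view shows these candidates:
- **Round wheels:** tan (224,181), low (446,218) and pink (245,106). Pink is excluded.
- **Wedges:** (253,265), about 95 mm long, so low. (319,268), about 75 mm long, so tall. The blue one (351,230) is excluded.
- **Straight pieces:** (178,296), the short block, and (382,298), the slice.
- **Straight-sided cheeses:** square (122,226) and loaf (340,172).
- **Not to be moved:** jar (126,303) and sausage (443,302).

I'll confirm these in an enlarged crop and measure them.

```bash
cat > h.py <<'E'
import numpy as np,cv2
from scipy.spatial.transform import Rotation as R
from station import monitor, eyes
def cam(n):
    i=eyes.camera_info(n); return np.array(i["camera_matrix"]),np.array(i["extrinsics"])
def unproj(uv,z,K,T):
    uv=np.atleast_2d(uv).astype(float)
    d=np.c_[(uv-K[:2,2])/[K[0,0],K[1,1]],np.ones(len(uv))]@T[:3,:3].T
    return T[:3,3]+d*((np.asarray(z)-T[2,3])/d[:,2])[:,None]
def proj(P,K,T):
    p=(np.atleast_2d(P)-T[:3,3])@T[:3,:3]; return p[:,:2]/p[:,2:]@np.diag([K[0,0],K[1,1]])+K[:2,2]
E
python3 - <<'E'
from h import *
im=cv2.imread("pics/top0.png"); K,T=cam("top")
cv2.imwrite("pics/topcrop.png",cv2.resize(im[140:330,85:485],None,fx=2,fy=2,interpolation=cv2.INTER_CUBIC))
for n,uv,z in [("tallwheel",(224,180),.07),("lowwheel",(446,218),.032),("square",(122,226),.048),("loaf",(340,171),.066),("pink",(244,106),.07),("tallw",(323,267),.07),("loww",(251,263),.032),("block",(177,296),.048),("slice",(383,297),.066),("blue",(352,230),.07),("jar",(124,304),.075),("saus",(443,302),.02)]:
    print(n,unproj(uv,z,K,T)[0].round(3))
hsv=cv2.cvtColor(im,cv2.COLOR_BGR2HSV)
for uv in [(224,165),(446,200),(182,296),(253,265),(325,267),(383,297),(200,240),(300,320)]: print(uv,hsv[uv[1],uv[0]])
E
```

```text
tallwheel [0.647 0.157 0.07 ]
lowwheel [ 0.549 -0.417  0.032]
square [0.531 0.428 0.048]
loaf [ 0.669 -0.14   0.066]
pink [0.842 0.107 0.07 ]
tallw [ 0.425 -0.093  0.07 ]
loww [0.434 0.091 0.032]
block [0.351 0.279 0.048]
slice [ 0.351 -0.241  0.066]
blue [ 0.517 -0.167  0.07 ]
jar [0.335 0.404 0.075]
saus [ 0.333 -0.405  0.02 ]
(224, 165) [ 23  92 252]
(446, 200) [ 17 142 221]
(182, 296) [ 17 136 222]
(253, 265) [ 19 121 241]
(325, 267) [ 18 128 236]
(383, 297) [ 17 137 224]
(200, 240) [ 11 151 105]
(300, 320) [ 11 151 108]
```

View pics/topcrop.png

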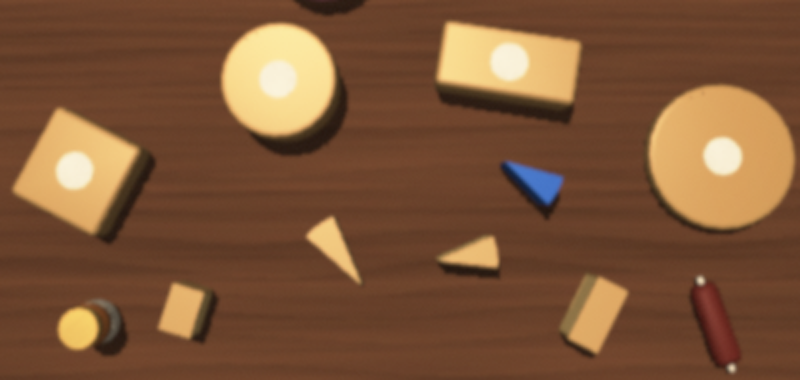

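The crop confirms the list: low wedge at crop (333,250), tall wedge (472,254), block (186,311), slice (595,315). Square cheese, tall wheel, loaf cheese and low wheel are the carriers. Next I'll fit the top-face outlines.

```bash
cat > fit.py <<'E'
from h import *
from scipy.optimize import minimize
def rect(a,b): return np.array([[a,b],[-a,b],[-a,-b],[a,-b]])/2
def wedge(tip,L,half):
    t=np.radians(np.linspace(-half,half,9)); return np.r_[[[-tip,0]],np.c_[L*np.cos(t)-tip,L*np.sin(t)]]
def circ(r):
    t=np.linspace(0,2*np.pi,60)[:-1]; return r*np.c_[np.cos(t),np.sin(t)]
S={"tall_wedge":(wedge(.049,.075,15),.07),"low_wedge":(wedge(.063,.095,13),.032),"block":(rect(.06,.042),.048),"slice":(rect(.085,.04),.066),
"tall_wheel":(circ(.075),.07),"low_wheel":(circ(.095),.032),"square":(rect(.13,.13),.048),"loaf":(rect(.085,.18),.066)}
def pose(poly,x,y,a):
    c,s=np.cos(a),np.sin(a); return poly@np.array([[c,s],[-s,c]])+[x,y]
def fit(im,K,T,name,x,y,angs,zb=0,thr=None,pad=25,sc=4):
    """top face outline fitted to the brightness edge of im; returns x,y,yaw,IoU"""
    poly,h=S[name]; z=zb+h
    P=lambda p:proj(np.c_[pose(poly,*p),np.full(len(poly),z)],K,T)
    q=proj([[x,y,z]],K,T)[0]; r=np.ptp(P((x,y,0)),0).max()*.75+pad
    x0,y0=np.maximum(np.floor(q-r),0).astype(int); x1,y1=np.minimum(np.ceil(q+r),[560,420]).astype(int)
    v=cv2.resize(im[y0:y1,x0:x1].max(2),None,fx=sc,fy=sc,interpolation=cv2.INTER_CUBIC)
    t=thr or cv2.threshold(v,0,255,cv2.THRESH_OTSU)[0]
    m=v>t; n,lab=cv2.connectedComponents(m.astype(np.uint8))
    cx,cy=((q-[x0,y0])*sc).astype(int); l=lab[cy,cx]; m=(lab==l) if l else m
    def cost(p):
        g=np.zeros(v.shape,np.uint8); pts=((P(p)-[x0,y0]+.5)*sc-.5)
        cv2.fillPoly(g,[np.round(pts*16).astype(np.int32)],1,shift=4)
        g=g>0; return -(g&m).sum()/max((g|m).sum(),1)
    best=min((minimize(cost,(x,y,a),method="Nelder-Mead",options=dict(initial_simplex=[[x,y,a],[x+.008,y,a],[x,y+.008,a],[x,y,a+.25]],xatol=1e-4,fatol=1e-5)) for a in angs),key=lambda o:o.fun)
    return (*best.x,-best.fun,t)
E
python3 - <<'E'
from fit import *
im=cv2.imread("pics/top0.png"); K,T=cam("top"); r=np.radians
full=lambda:r(np.arange(0,180,30)); 
for n,x,y,a in [("tall_wheel",.647,.157,[0]),("low_wheel",.549,-.417,[0]),("square",.531,.428,r([0,30,60])),("loaf",.669,-.14,r([-20,0,20])),
 ("tall_wedge",.425,-.093,r([-60,-90,-120])),("low_wedge",.434,.091,r([30,60,90])),("block",.351,.279,full()),("slice",.351,-.241,full())]:
    o=fit(im,K,T,n,x,y,a); print(n,np.round(o[:2],4),"deg",round(np.degrees(o[2]),1),"iou",round(o[3],3),o[4])
E
```

```text
tall_wheel [0.6493 0.1575] deg 8.0 iou 0.942 174.0
low_wheel [ 0.5519 -0.4136] deg -4.1 iou 0.955 161.0
square [0.5359 0.4288] deg -27.5 iou 0.913 166.0
loaf [ 0.671  -0.1388] deg -8.9 iou 0.909 169.0
tall_wedge [ 0.4269 -0.0921] deg -81.3 iou 0.872 154.0
low_wedge [0.4364 0.0915] deg 36.3 iou 0.929 166.0
block [0.3548 0.2839] deg 163.4 iou 0.965 161.0
slice [ 0.3522 -0.2418] deg 152.5 iou 0.953 159.0
```

```bash
cat > plan.py <<'E'
from h import *
def plan(x,y,ztcp,axdeg):
    o=monitor.get_obs(); M=R.from_rotvec(o["tool_rot"]).as_matrix(); p=np.array(o["tool_pos"])
    phi=np.degrees(np.arctan2(M[1,0],M[0,0])); d=(phi-axdeg+90)%180-90
    print("t",round(o["t"],2),"tcp",p.round(4),"phi",round(phi,1),"q6",round(np.degrees(o["q"][5]),1),"open",round(o["opening"],4))
    print("  shift mm",(M.T@(np.array([x,y,ztcp])-p)*1000).round(1),"turn",round(d,1))
E
python3 -c "
from plan import *
plan(.3548,.2839,.40,163.4)
K,T=cam('wrist'); print(K,T.round(3))"
```

```text
t 0.1 tcp [0.21   0.5884 0.4036] phi 160.4 q6 -6.8 open 0.085
  shift mm [-238.8 -238.1    4. ] turn -3.0
[[338.30562031   0.         278.31810935]
 [  0.         338.30562031 212.87456616]
 [  0.           0.           1.        ]] [[ 0.335  0.91   0.242  0.15 ]
 [ 0.942 -0.324 -0.088  0.61 ]
 [-0.002  0.257 -0.966  0.373]
 [ 0.     0.     0.     1.   ]]
```

>>> step_arm --commands '[[100, [-45, -45, 0], -1], [100, [-90, -90, 0], -2], [100, [-135, -135, 0], -3], [100, [-180, -180, 0], -3], [100, [-220, -220, 0], -3], [100, [-239, -238, 4], -3], [100, [-239, -238, 4], -3], [100, [-239, -238, 4], -3]]' --squeeze 30

```text
t: 1.1
tool_pos: [0.3549, 0.2845, 0.4005]
tool_rot: [-0.454, -3.108, -0.0]
contact_force: [0.1, -0.7, -0.6]
opening: 0.0855
grip_force: 0.0
```

```bash
cat > look.py <<'E'
import sys
from fit import *
from plan import plan
# look.py picname piece x y deg ztcp
n,x,y,a,z=sys.argv[2],*map(float,sys.argv[3:7])
K,T=cam("wrist"); im=eyes.get_image("wrist")[:,:,::-1].copy()
o=fit(im,K,T,n,x,y,np.radians([a-15,a,a+15])); print(n,np.round(o[:2],4),"deg",round(np.degrees(o[2]),1),"iou",round(o[3],3),o[4])
for p,c,zz in ((o[:3],(0,255,0),S[n][1]),((x,y,np.radians(a)),(255,0,0),S[n][1])):
    q=proj(np.c_[pose(S[n][0],*p),np.full(len(S[n][0]),zz)],K,T); cv2.polylines(im,[q.astype(np.int32)],True,c,1)
cv2.imwrite(f"pics/{sys.argv[1]}.png",im)
plan(o[0],o[1],z,np.degrees(o[2]))
E
python3 look.py w_block block .3548 .2839 163.4 .185
```

```text
block [0.3561 0.2813] deg 163.1 iou 0.976 199.0
t 1.15 tcp [0.3548 0.2848 0.4006] phi 163.4 q6 -44.1 open 0.0851
  shift mm [ -2.3  -3.  215.6] turn 0.3
```

View pics/w_block.png

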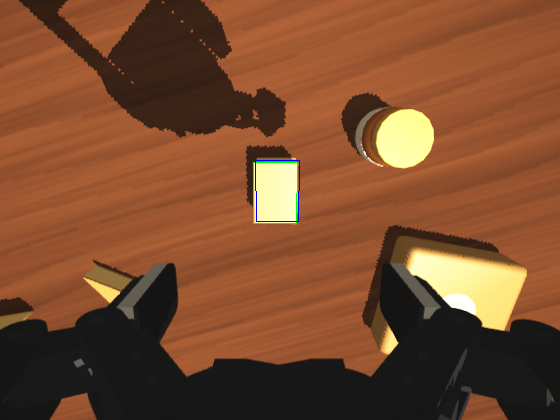

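The fitted outline matches the block at (277,192). I'll descend, grip and lift.

>>> step_arm --commands '[[85, [-2, -3, 55], 0], [85, [-2, -3, 110], 0], [85, [-2, -3, 165], 0], [85, [-2, -3, 200], 0], [85, [-2, -3, 217], 0], [85, [-2, -3, 217], 0], [0, [-2, -3, 217], 0], [0, [-2, -3, 217], 0], [0, [-2, -3, 217], 0], [0, [-2, -3, 217], 0], [0, [-2, -3, 217], 0], [0, [-2, -3, 217], 0]]' --squeeze 30

```text
t: 2.65
tool_pos: [0.3573, 0.2813, 0.1857]
tool_rot: [0.454, 3.106, 0.004]
contact_force: [0.1, 0.8, 7.3]
opening: 0.0415
grip_force: 31.7
```

>>> step_arm --commands '[[0, [0, 0, 0], 0], [0, [0, 0, 0], 0], [0, [0, 0, -20], 0], [0, [0, 0, -60], 0], [0, [0, 0, -100], 0], [0, [0, 0, -130], 0], [0, [0, 0, -130], 0]]'

```text
t: 3.52
tool_pos: [0.3569, 0.281, 0.3165]
tool_rot: [0.454, 3.104, 0.006]
contact_force: [0.5, -0.4, -2.0]
opening: 0.0418
grip_force: 31.1
```

```bash
python3 -c "
from plan import *
plan(.5359,.4288,.31,-27.5)
plan(.5359,.4288,.31,62.5)"
```

```text
t 3.52 tcp [0.3569 0.281  0.3165] phi 163.3 q6 -44.5 open 0.0418
  shift mm [-129.1  192.9    7.9] turn 10.8
t 3.52 tcp [0.3569 0.281  0.3165] phi 163.3 q6 -44.5 open 0.0418
  shift mm [-129.1  192.9    7.9] turn -79.2
```

>>> step_arm --commands '[[0, [-20, 30, 0], 2], [0, [-45, 65, 0], 4], [0, [-70, 105, 0], 6], [0, [-95, 140, 0], 8], [0, [-115, 172, 0], 10], [0, [-129, 193, 0], 11], [0, [-129, 193, 0], 11], [0, [-129, 193, 0], 11]]'

```text
t: 4.53
tool_pos: [0.5343, 0.4281, 0.3116]
tool_rot: [-0.75, -3.048, 0.004]
contact_force: [0.3, 0.6, -1.1]
opening: 0.0413
grip_force: 31.3
```

```bash
python3 look.py w_sq square .5359 .4288 -27.5 .2357
```

```text
square [0.5081 0.5189] deg -26.0 iou 0.369 106.0
t 4.58 tcp [0.5342 0.428  0.3121] phi 152.4 q6 -29.9 open 0.0418
  shift mm [65.2 68.6 76.3] turn -1.6
```

View pics/w_sq.png

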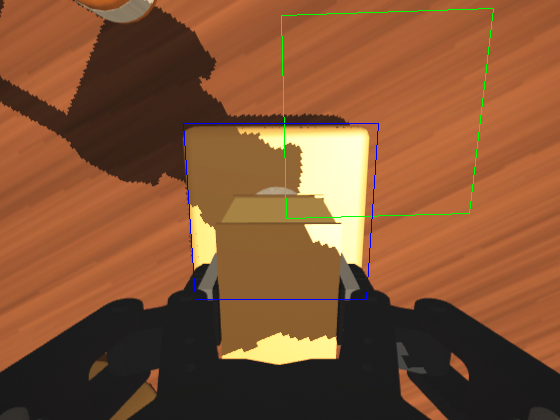

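The green fit was spoiled by the held block. The blue prediction from the top camera matches the real square edges (186–370, top 127) to about 2 mm, so I'll use it.

>>> step_arm --commands '[[0, [-1, -1, 30], 0], [0, [-1, -1, 55], 0], [0, [-1, -1, 70], 0], [0, [-1, -1, 75], 0], [0, [-1, -1, 77], 0], [0, [-1, -1, 77], 0], [0, [-1, -1, 77], 0]]'

```text
t: 5.45
tool_pos: [0.5358, 0.4275, 0.2378]
tool_rot: [0.75, 3.049, 0.002]
contact_force: [0.3, -0.4, -1.0]
opening: 0.0415
grip_force: 31.3
```

>>> step_arm --commands '[[0, [0, 0, 2], 0], [0, [0, 0, 3], 0], [0, [0, 0, 3], 0]]'

```text
t: 5.82
tool_pos: [0.5355, 0.4274, 0.2339]
tool_rot: [0.75, 3.051, 0.0]
contact_force: [-0.3, 0.4, 0.2]
opening: 0.0421
grip_force: 31.3
```

>>> step_arm --commands '[[0, [0, 0, 1], 0], [0, [0, 0, 1], 0]]'

```text
t: 6.08
tool_pos: [0.5356, 0.4275, 0.2338]
tool_rot: [0.75, 3.05, 0.0]
contact_force: [-3.2, -1.9, 5.3]
opening: 0.0418
grip_force: 31.9
```

>>> step_arm --commands '[[55, [0, 0, 0], 0], [75, [0, 0, 0], 0], [80, [0, 0, 0], 0], [80, [0, 0, 0], 0], [80, [0, 0, -20], 0], [80, [0, 0, -60], 0], [80, [0, 0, -110], 0], [80, [0, 0, -150], 0], [80, [0, 0, -150], 0]]'

```text
t: 7.2
tool_pos: [0.5363, 0.4279, 0.3905]
tool_rot: [0.748, 3.043, 0.013]
contact_force: [-0.0, 0.3, -0.1]
opening: 0.0685
grip_force: 0.0
```

```bash
python3 - <<'E'
from fit import *
from plan import plan
K,T=cam("wrist"); im=eyes.get_image("wrist")[:,:,::-1].copy()
o=fit(im,K,T,"square",.5359,.4288,np.radians([-27.5])); print(np.round(o,4))
b=fit(im,K,T,"block",.5359,.4288,np.radians([-27.5,-20]),zb=.048,thr=1); 
for p,c,z,n in ((o[:3],(0,255,0),.048,"square"),((.5359,.4275,np.radians(-28)),(255,0,0),.096,"block")):
    cv2.polylines(im,[proj(np.c_[pose(S[n][0],*p),np.full(4,z)],K,T).astype(np.int32)],True,c,1)
cv2.imwrite("pics/w_sq2.png",im)
plan(.4364,.0915,.40,36.3)
E
```

```text
[  0.5391   0.4298  -0.4574   0.2216 100.    ]
t 7.25 tcp [0.5358 0.4276 0.387 ] phi 152.4 q6 -30.0 open 0.0684
  shift mm [ -67.9 -343.8  -14.7] turn -63.9
```

View pics/w_sq2.png

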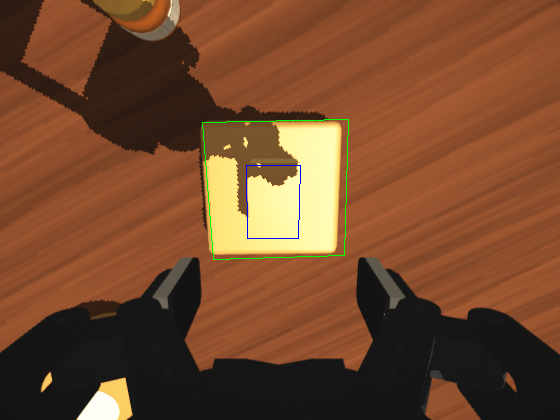

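Block placed; its top (248–298, 165–238) lies on the middle of the square cheese (205–343, 121–255). Next is the low wedge.

>>> step_arm --commands '[[85, [-10, -45, -15], -9], [85, [-20, -90, -15], -18], [85, [-30, -135, -15], -27], [85, [-38, -180, -15], -36], [85, [-46, -225, -15], -45], [85, [-54, -270, -15], -54], [85, [-62, -310, -15], -61], [85, [-68, -344, -15], -64], [85, [-68, -344, -15], -64], [85, [-68, -344, -15], -64]]'

```text
t: 8.5
tool_pos: [0.4361, 0.0913, 0.397]
tool_rot: [0.979, -2.984, -0.001]
contact_force: [-0.1, -0.1, 0.1]
opening: 0.0725
grip_force: 0.0
```

```bash
python3 look.py w_lw low_wedge .4364 .0915 36.3 .178
```

```text
low_wedge [0.4135 0.0304] deg 93.4 iou 0.074 120.0
t 8.55 tcp [0.4362 0.0915 0.3971] phi -143.6 q6 -124.1 open 0.0722
  shift mm [ 54.4 -35.9 219.1] turn -57.0
```

View pics/w_lw.png

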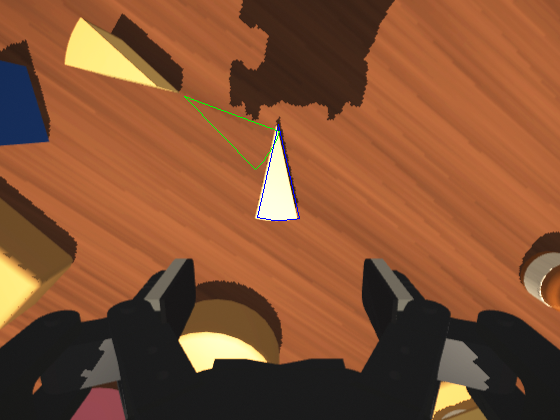

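The blue prediction lies on the real wedge (tip (278,125), rind at row 218); the auto-threshold failed. I'll grip slightly tipward of its centre.

>>> step_arm --commands '[[75, [6, -1, 55], 0], [75, [6, -1, 110], 0], [75, [6, -1, 165], 0], [75, [6, -1, 200], 0], [75, [6, -1, 218], 0], [75, [6, -1, 218], 0], [0, [6, -1, 218], 0], [0, [6, -1, 218], 0], [0, [6, -1, 218], 0], [0, [6, -1, 218], 0], [0, [6, -1, 218], 0], [0, [6, -1, 218], 0]]' --squeeze 30

```text
t: 10.05
tool_pos: [0.4328, 0.0868, 0.1812]
tool_rot: [-0.979, 2.982, -0.0]
contact_force: [-0.9, 1.2, 5.7]
opening: 0.0304
grip_force: 29.1
```

>>> step_arm --commands '[[0, [0, 0, 0], 0], [0, [0, 0, 0], 0], [0, [0, 0, 0], 0]]'

```text
t: 10.42
tool_pos: [0.4328, 0.0868, 0.1812]
tool_rot: [-0.979, 2.982, -0.0]
contact_force: [-0.4, 2.2, 5.7]
opening: 0.0304
grip_force: 29.1
```

>>> step_arm --commands '[[0, [0, 0, -15], 0], [0, [0, 0, -50], 0], [0, [0, 0, -100], 0], [0, [0, 0, -145], 0], [0, [0, 0, -150], 0], [0, [0, 0, -150], 0]]'

```text
t: 11.18
tool_pos: [0.4316, 0.0866, 0.3298]
tool_rot: [-0.98, 2.985, -0.0]
contact_force: [0.2, 0.1, -0.6]
opening: 0.0304
grip_force: 29.2
```

```bash
python3 - <<'E'
from fit import *
from plan import plan
o=monitor.get_obs(); f=np.radians(-143.6-60); tx=np.array([np.cos(f),np.sin(f)]); ty=np.array([np.sin(f),-np.cos(f)])
c=np.array([.5519,-.4136])+.0057*tx-.0016*ty
print(c); plan(*c,.33,np.degrees(f))
K,T=cam("wrist"); im=eyes.get_image("wrist")[:,:,::-1]; cv2.imwrite("pics/w_lw2.png",im)
E
```

```text
[ 0.54603617 -0.41278419]
t 11.18 tcp [0.4316 0.0866 0.3298] phi -143.6 q6 -124.7 open 0.0304
  shift mm [ 2.038e+02 -4.700e+02 -1.000e-01] turn 60.0
```

View pics/w_lw2.png

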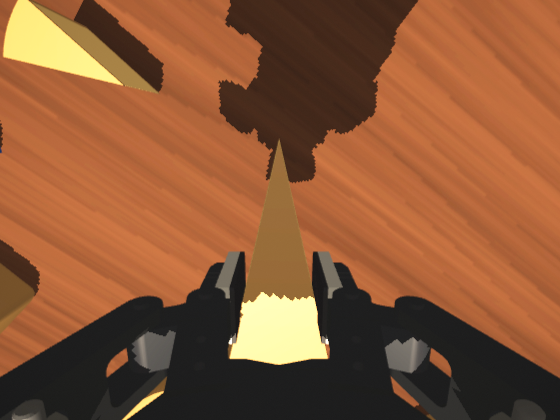

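The wedge is held straight, with its tip at (279,142). Carrying it to the low wheel.

>>> step_arm --commands '[[0, [18, -42, 0], 6], [0, [37, -86, 0], 12], [0, [57, -131, 0], 18], [0, [77, -177, 0], 24], [0, [97, -223, 0], 30], [0, [117, -269, 0], 36], [0, [137, -315, 0], 42], [0, [157, -361, 0], 48], [0, [177, -407, 0], 54], [0, [194, -448, 0], 58], [0, [204, -470, 0], 60], [0, [204, -470, 0], 60]]'

```text
t: 12.72
tool_pos: [0.5456, -0.4139, 0.3265]
tool_rot: [-0.645, -3.07, -0.004]
contact_force: [0.2, 0.7, -0.5]
opening: 0.0305
grip_force: 29.2
```

>>> step_arm --commands '[[0, [0, 0, 0], 0], [0, [0, 0, 0], 0]]'

```text
t: 12.98
tool_pos: [0.5462, -0.4116, 0.329]
tool_rot: [-0.642, -3.074, -0.001]
contact_force: [-0.9, 0.4, -0.6]
opening: 0.0302
grip_force: 29.2
```

```bash
python3 - <<'E'
from fit import *
from plan import plan
K,T=cam("wrist"); im=eyes.get_image("wrist")[:,:,::-1].copy()
cv2.polylines(im,[proj(np.c_[pose(S["low_wheel"][0],.5519,-.4136,0),np.full(59,.032)],K,T).astype(np.int32)],True,(255,0,0),1)
cv2.imwrite("pics/w_lwh.png",im); plan(.546,-.4128,.217,-143.6-60)
E
```

```text
t 13.03 tcp [ 0.5463 -0.4117  0.3294] phi 156.4 q6 -109.7 open 0.0304
  shift mm [ -0.3  -1.2 112.4] turn 0.0
```

View pics/w_lwh.png

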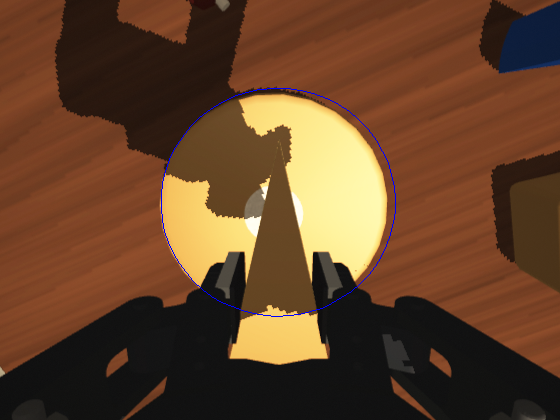

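```bash
python3 - <<'E'
from fit import *
from plan import plan
from scipy.optimize import least_squares
K,T=cam("wrist"); im=cv2.imread("pics/w_lwh.png")
# rim points on the actual top outline, and label
print(unproj([[274,210]],.032,K,T).round(4))
p=unproj([[161,203],[387,203],[276,95],[371,145]],.030,K,T)[:,:2]
r=least_squares(lambda c:np.hypot(*(p-c).T)-.0945,[.55,-.41]); print(r.x.round(4),r.fun.round(4))
f=np.radians(156.4); tx=np.array([np.cos(f),np.sin(f)]); ty=np.array([np.sin(f),-np.cos(f)])
c=r.x+.0057*tx-.0016*ty; print(c); plan(*c,.217,156.4)
E
```

```text
[[ 0.549  -0.4163  0.032 ]]
[ 0.5545 -0.4184] [-0.0016 -0.002   0.0001  0.0005]
[ 0.54867499 -0.41759521]
t 13.03 tcp [ 0.5463 -0.4117  0.3294] phi 156.4 q6 -109.7 open 0.0304
  shift mm [ -4.6  -4.5 112.4] turn 0.0
```

>>> step_arm --commands '[[0, [-1, -2, 45], 0], [0, [-2, -3, 80], 0], [0, [-2, -3, 105], 0], [0, [-2, -3, 112], 0], [0, [-2, -3, 114], 0], [0, [-2, -3, 114], 0]]'

```text
t: 13.78
tool_pos: [0.5474, -0.4166, 0.2174]
tool_rot: [0.643, 3.073, -0.002]
contact_force: [-0.0, -0.0, -0.4]
opening: 0.0307
grip_force: 29.2
```

>>> step_arm --commands '[[0, [0, 0, 1], 0], [0, [0, 0, 1], 0]]'

```text
t: 14.02
tool_pos: [0.5471, -0.4165, 0.2155]
tool_rot: [0.643, 3.074, -0.001]
contact_force: [0.1, 0.0, 0.1]
opening: 0.031
grip_force: 29.2
```

Expected contact is at about 0.2132.

>>> step_arm --commands '[[0, [0, 0, 2], 0], [0, [0, 0, 2], 0], [0, [0, 0, 2], 0]]'

```text
t: 14.4
tool_pos: [0.5471, -0.4165, 0.2134]
tool_rot: [0.643, 3.074, -0.001]
contact_force: [-0.7, 1.6, 2.4]
opening: 0.0302
grip_force: 29.6
```

>>> step_arm --commands '[[50, [0, 0, 0], 0], [65, [0, 0, 0], 0], [75, [0, 0, 0], 0], [75, [0, 0, 0], 0], [75, [0, 0, -25], 0], [75, [0, 0, -75], 0], [75, [0, 0, -130], 0], [75, [0, 0, -180], 0], [75, [0, 0, -180], 0], [75, [0, 0, -180], 0]]'

```text
t: 15.65
tool_pos: [0.5468, -0.4162, 0.3922]
tool_rot: [-0.643, -3.074, -0.0]
contact_force: [-0.1, 0.4, -0.4]
opening: 0.0641
grip_force: 0.0
```

```bash
python3 - <<'E'
from fit import *
from plan import plan
K,T=cam("wrist"); im=eyes.get_image("wrist")[:,:,::-1].copy()
f=np.radians(156.4); tx=np.array([np.cos(f),np.sin(f)]); ty=np.array([np.sin(f),-np.cos(f)])
c=np.array([.5471,-.4165])-.0057*tx+.0016*ty; print(c)
for p,n,z in ((( .5518,-.416,0),"low_wheel",.032),((*c,f+np.pi),"low_wedge",.064)):
    cv2.polylines(im,[proj(np.c_[pose(S[n][0],*p),np.full(len(S[n][0]),z)],K,T).astype(np.int32)],True,(255,0,0),1)
cv2.imwrite("pics/w_lwh2.png",im)
plan(.4269,-.0921,.41,-81.3)
E
```

```text
[ 0.55296383 -0.41731581]
t 15.7 tcp [ 0.5466 -0.4161  0.3907] phi 156.4 q6 -109.8 open 0.0641
  shift mm [239.6 248.8 -18.4] turn 57.7
```

View pics/w_lwh2.png

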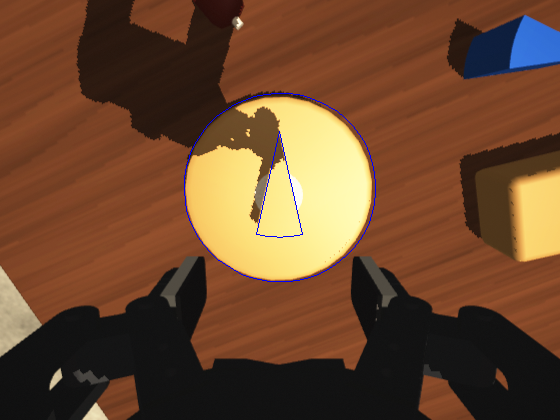

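Low wedge placed in the middle of the low wheel. Next is the tall wedge.

>>> step_arm --commands '[[75, [25, 26, -18], 6], [75, [55, 57, -18], 13], [75, [85, 88, -18], 20], [75, [115, 119, -18], 28], [75, [145, 150, -18], 36], [75, [175, 181, -18], 44], [75, [205, 213, -18], 52], [75, [230, 239, -18], 57], [75, [240, 249, -18], 58], [75, [240, 249, -18], 58], [75, [240, 249, -18], 58]]'

```text
t: 17.08
tool_pos: [0.427, -0.0923, 0.4096]
tool_rot: [-2.053, -2.376, 0.001]
contact_force: [-1.2, 0.2, 0.3]
opening: 0.0644
grip_force: 0.0
```

```bash
sed -i 's/np.radians(\[a-15,a,a+15\]))/np.radians([a-15,a,a+15]),thr=int(sys.argv[7]) if len(sys.argv)>7 else None)/' look.py; python3 look.py w_tw tall_wedge .4269 -.0921 -81.3 .193 212
```

```text
tall_wedge [ 0.4278 -0.0931] deg -81.3 iou 0.884 212
t 17.12 tcp [ 0.427  -0.0925  0.4098] phi 98.3 q6 -30.3 open 0.064
  shift mm [ -0.9   1.  216.8] turn -0.3
```

View pics/w_tw.png

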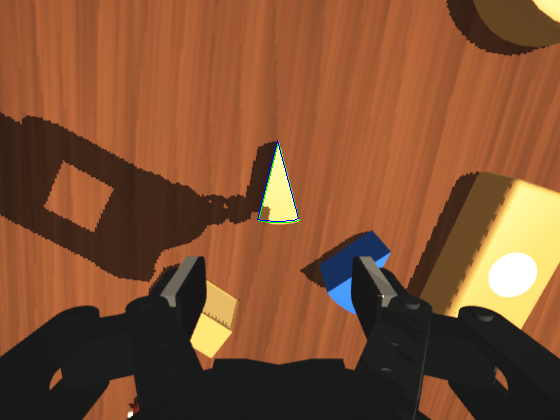

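The fit lies on the tall wedge (tip (278,142), rind at row 222), well clear of the blue wedge. I'll grip it.

>>> step_arm --commands '[[65, [5, 1, 55], 0], [65, [5, 1, 110], 0], [65, [5, 1, 165], 0], [65, [5, 1, 200], 0], [65, [5, 1, 217], 0], [65, [5, 1, 217], 0], [0, [5, 1, 217], 0], [0, [5, 1, 217], 0], [0, [5, 1, 217], 0], [0, [5, 1, 217], 0], [0, [5, 1, 217], 0], [0, [5, 1, 217], 0]]' --squeeze 30

```text
t: 18.62
tool_pos: [0.4279, -0.0873, 0.195]
tool_rot: [2.052, 2.376, 0.001]
contact_force: [-0.7, -2.1, 5.6]
opening: 0.0275
grip_force: 28.6
```

>>> step_arm --commands '[[0, [5, 0, 0], 0], [0, [0, 0, 0], 0]]'

```text
t: 18.88
tool_pos: [0.4278, -0.0863, 0.195]
tool_rot: [2.053, 2.377, 0.005]
contact_force: [-1.0, 4.0, 9.0]
opening: 0.0274
grip_force: 29.8
```

>>> step_arm --commands '[[0, [0, 0, -15], 0], [0, [0, 0, -50], 0], [0, [0, 0, -100], 0], [0, [0, 0, -150], 0], [0, [0, 0, -170], 0], [0, [0, 0, -170], 0]]'

```text
t: 19.62
tool_pos: [0.4272, -0.0867, 0.3657]
tool_rot: [2.051, 2.375, 0.002]
contact_force: [-0.2, -0.0, -2.1]
opening: 0.0276
grip_force: 28.8
```

```bash
python3 -c "
from plan import *
plan(.6484,.1634,.365,98.3)"
```

```text
t 19.62 tcp [ 0.4272 -0.0867  0.3657] phi 98.4 q6 -29.6 open 0.0276
  shift mm [215.3 255.2   1.2] turn 0.1
```

>>> step_arm --commands '[[0, [25, 30, 0], 0], [0, [55, 65, 0], 0], [0, [88, 104, 0], 0], [0, [121, 143, 0], 0], [0, [154, 182, 0], 0], [0, [185, 219, 0], 0], [0, [207, 245, 0], 0], [0, [215, 255, 0], 0], [0, [215, 255, 0], 0], [0, [215, 255, 0], 0]]'

```text
t: 20.88
tool_pos: [0.6476, 0.162, 0.3631]
tool_rot: [-2.054, -2.376, 0.002]
contact_force: [0.3, 0.1, -1.3]
opening: 0.0278
grip_force: 28.9
```

```bash
python3 - <<'E'
from fit import *
from plan import plan
K,T=cam("wrist"); im=eyes.get_image("wrist")[:,:,::-1].copy()
cv2.polylines(im,[proj(np.c_[pose(S["tall_wheel"][0],.6493,.1575,0),np.full(59,.07)],K,T).astype(np.int32)],True,(255,0,0),1)
cv2.imwrite("pics/w_twh.png",im); plan(.6484,.1634,.267,98.3)
E
```

```text
t 20.93 tcp [0.6476 0.162  0.3634] phi 98.3 q6 -0.6 open 0.0276
  shift mm [ 1.3  1.1 96.4] turn -0.0
```

View pics/w_twh.png

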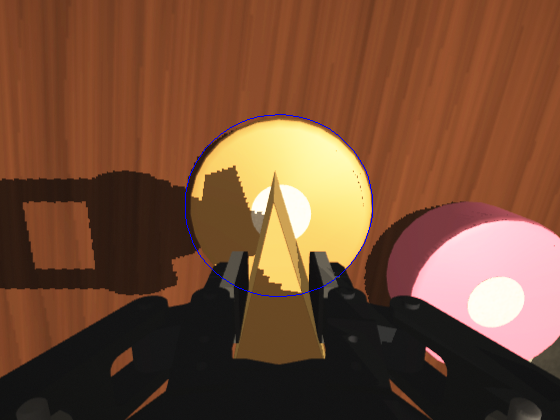

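>>> step_arm --commands '[[0, [-1, 2, 40], 0], [0, [-1, 2, 70], 0], [0, [-1, 2, 88], 0], [0, [-1, 2, 95], 0], [0, [-1, 2, 96], 0], [0, [-1, 2, 96], 0]]'

```text
t: 21.68
tool_pos: [0.6508, 0.1622, 0.2693]
tool_rot: [2.053, 2.376, 0.003]
contact_force: [-0.1, -0.7, -1.3]
opening: 0.0279
grip_force: 28.9
```

>>> step_arm --commands '[[0, [0, 0, 1], 0], [0, [0, 0, 1], 0]]'

```text
t: 21.92
tool_pos: [0.6505, 0.1623, 0.2673]
tool_rot: [2.053, 2.377, 0.001]
contact_force: [0.4, -0.7, -0.9]
opening: 0.0276
grip_force: 28.9
```

>>> step_arm --commands '[[0, [0, 0, 1], 0], [0, [0, 0, 2], 0], [0, [0, 0, 2], 0]]'

```text
t: 22.3
tool_pos: [0.6504, 0.1622, 0.2652]
tool_rot: [2.054, 2.377, 0.0]
contact_force: [-1.4, 0.1, 1.6]
opening: 0.0276
grip_force: 29.1
```

Contact. Releasing and rising.

>>> step_arm --commands '[[45, [0, 0, 0], 0], [60, [0, 0, 0], 0], [70, [0, 0, 0], 0], [70, [0, 0, 0], 0], [70, [0, 0, -25], 0], [70, [0, 0, -75], 0], [70, [0, 0, -130], 0], [70, [0, 0, -145], 0], [70, [0, 0, -145], 0], [70, [0, 0, -145], 0]]'

```text
t: 23.55
tool_pos: [0.6499, 0.1621, 0.4068]
tool_rot: [-2.052, -2.375, 0.005]
contact_force: [0.4, -0.1, -0.5]
opening: 0.06
grip_force: 0.0
```

```bash
python3 - <<'E'
from fit import *
from plan import plan
im=eyes.get_image("wrist")[:,:,::-1].copy(); K,T=cam("wrist")
f=np.radians(98.3); c=np.array([.6504,.1622])-.006*np.array([np.cos(f),np.sin(f)]); print(c)
for p,n,z in (((.6493,.1575,0),"tall_wheel",.07),((*c,f+np.pi),"tall_wedge",.14)):
    cv2.polylines(im,[proj(np.c_[pose(S[n][0],*p),np.full(len(S[n][0]),z)],K,T).astype(np.int32)],True,(255,0,0),1)
cv2.imwrite("pics/w_twh2.png",im)
plan(.3522,-.2418,.41,152.5)
E
```

```text
[0.65126614 0.15626285]
t 23.6 tcp [0.6499 0.1621 0.4064] phi 98.4 q6 -0.7 open 0.06
  shift mm [-356.4 -353.2   -1.9] turn -54.1
```

View pics/w_twh2.png

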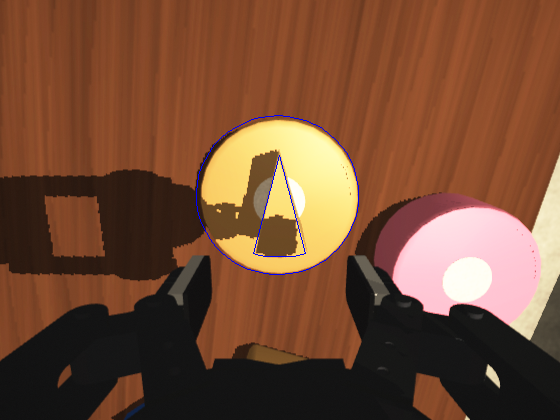

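Tall wedge stands in the middle of the tall wheel. Next is the slice.

>>> step_arm --commands '[[80, [-30, -30, 0], -4], [80, [-65, -64, 0], -9], [80, [-100, -99, 0], -14], [80, [-135, -134, 0], -20], [80, [-170, -169, 0], -26], [80, [-205, -203, 0], -32], [80, [-240, -238, 0], -38], [80, [-275, -273, 0], -43], [80, [-310, -307, 0], -48], [80, [-340, -337, 0], -52], [80, [-356, -353, 0], -54], [80, [-356, -353, 0], -54]]'

```text
t: 25.1
tool_pos: [0.352, -0.2421, 0.4078]
tool_rot: [-0.755, -3.047, -0.003]
contact_force: [-0.3, 1.1, -0.0]
opening: 0.0681
grip_force: 0.0
```

>>> step_arm --commands '[[80, [0, 0, 0], 0], [80, [0, 0, 0], 0]]'

```text
t: 25.35
tool_pos: [0.3533, -0.2407, 0.4092]
tool_rot: [-0.748, -3.05, -0.001]
contact_force: [-0.7, -0.6, -0.5]
opening: 0.068
grip_force: 0.0
```

```bash
python3 look.py w_sl slice .3522 -.2418 152.5 .193 205
```

```text
slice [ 0.3539 -0.2438] deg 152.3 iou 0.888 205
t 25.4 tcp [ 0.3533 -0.2407  0.4094] phi 152.4 q6 -106.7 open 0.068
  shift mm [ -2.1  -2.6 216.4] turn 0.2
```

View pics/w_sl.png

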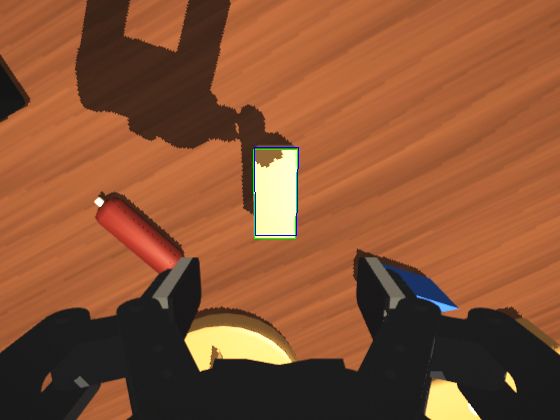

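>>> step_arm --commands '[[80, [-1, -2, 55], 0], [80, [-1, -2, 110], 0], [80, [-1, -2, 165], 0], [80, [-1, -2, 200], 0], [80, [-1, -2, 216], 0], [80, [-1, -2, 216], 0], [0, [-1, -2, 216], 0], [0, [-1, -2, 216], 0], [0, [-1, -2, 216], 0], [0, [-1, -2, 216], 0], [0, [-1, -2, 216], 0], [0, [-1, -2, 216], 0]]' --squeeze 40

```text
t: 26.9
tool_pos: [0.3537, -0.2444, 0.1958]
tool_rot: [0.75, 3.047, -0.003]
contact_force: [-0.2, 0.8, 7.6]
opening: 0.0397
grip_force: 42.4
```

>>> step_arm --commands '[[0, [0, 0, 0], 0], [0, [0, 0, -15], 0], [0, [0, 0, -50], 0], [0, [0, 0, -100], 0], [0, [0, 0, -150], 0], [0, [0, 0, -180], 0], [0, [0, 0, -180], 0]]'

```text
t: 27.78
tool_pos: [0.353, -0.2438, 0.3769]
tool_rot: [0.749, 3.045, -0.005]
contact_force: [-0.3, -0.2, -3.6]
opening: 0.0394
grip_force: 41.6
```

```bash
python3 -c "
from plan import *
plan(.671,-.1388,.375,-8.9);plan(.671,-.1388,.375,81.1)"
```

```text
t 27.77 tcp [ 0.353  -0.2438  0.3769] phi 152.4 q6 -106.9 open 0.0394
  shift mm [-233.   240.6    2.8] turn -18.7
t 27.77 tcp [ 0.353  -0.2438  0.3769] phi 152.4 q6 -106.9 open 0.0394
  shift mm [-233.   240.6    2.8] turn 71.3
```

>>> step_arm --commands '[[0, [-26, 27, 0], -2], [0, [-57, 58, 0], -5], [0, [-88, 90, 0], -8], [0, [-119, 122, 0], -11], [0, [-150, 154, 0], -14], [0, [-181, 186, 0], -17], [0, [-208, 214, 0], -19], [0, [-226, 233, 0], -19], [0, [-233, 241, 0], -19], [0, [-233, 241, 0], -19], [0, [-233, 241, 0], -19]]'

```text
t: 29.15
tool_pos: [0.6702, -0.1385, 0.373]
tool_rot: [-0.238, -3.131, -0.0]
contact_force: [-0.6, -0.8, -1.9]
opening: 0.0396
grip_force: 41.6
```

```bash
python3 - <<'E'
from fit import *
from plan import plan
K,T=cam("wrist"); im=eyes.get_image("wrist")[:,:,::-1].copy()
cv2.polylines(im,[proj(np.c_[pose(S["loaf"][0],.671,-.1388,np.radians(-8.9)),np.full(4,.066)],K,T).astype(np.int32)],True,(255,0,0),1)
cv2.imwrite("pics/w_lf.png",im); plan(.671,-.1388,.264,-8.9)
E
```

```text
t 29.2 tcp [ 0.6702 -0.1386  0.3733] phi 171.3 q6 -99.2 open 0.0396
  shift mm [-9.000e-01 -1.000e-01  1.093e+02] turn 0.2
```

View pics/w_lf.png

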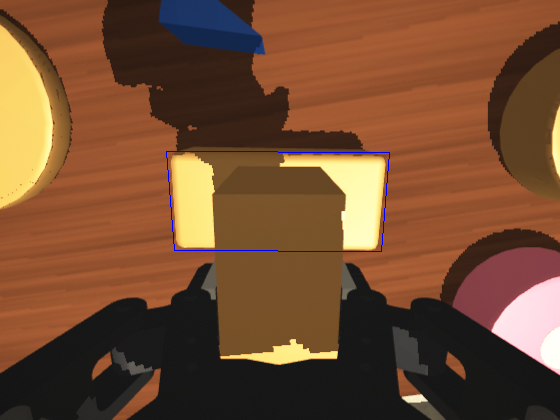

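The prediction matches the loaf outline (170–388, 153–250). Lowering.

>>> step_arm --commands '[[0, [-1, 0, 45], 0], [0, [-1, 0, 80], 0], [0, [-1, 0, 100], 0], [0, [-1, 0, 107], 0], [0, [-1, 0, 108], 0], [0, [-1, 0, 108], 0]]'

```text
t: 29.95
tool_pos: [0.6726, -0.1385, 0.2677]
tool_rot: [0.236, 3.13, -0.001]
contact_force: [-0.4, 0.3, -2.2]
opening: 0.0393
grip_force: 41.6
```

>>> step_arm --commands '[[0, [0, 0, 1], 0], [0, [0, 0, 1], 0]]'

```text
t: 30.2
tool_pos: [0.6722, -0.1384, 0.2654]
tool_rot: [0.237, 3.132, -0.0]
contact_force: [0.6, -0.7, -3.1]
opening: 0.0396
grip_force: 41.6
```

>>> step_arm --commands '[[0, [-1, 0, 2], 0], [0, [-1, 0, 3], 0], [0, [-1, 0, 3], 0]]'

```text
t: 30.58
tool_pos: [0.6731, -0.1385, 0.262]
tool_rot: [0.237, 3.132, -0.0]
contact_force: [-1.5, 0.2, -0.5]
opening: 0.0393
grip_force: 41.8
```

>>> step_arm --commands '[[0, [0, 0, 1], 0], [0, [0, 0, 1], 0]]'

```text
t: 30.82
tool_pos: [0.6732, -0.1385, 0.2619]
tool_rot: [0.236, 3.132, -0.0]
contact_force: [-3.7, -0.1, 4.0]
opening: 0.0397
grip_force: 42.2
```

>>> step_arm --commands '[[55, [0, 0, 0], 0], [70, [0, 0, 0], 0], [80, [0, 0, 0], 0], [80, [0, 0, 0], 0], [80, [0, 0, -25], 0], [80, [0, 0, -75], 0], [80, [0, 0, -130], 0], [80, [0, 0, -145], 0], [80, [0, 0, -145], 0]]'

```text
t: 31.95
tool_pos: [0.6731, -0.1385, 0.4071]
tool_rot: [0.236, 3.13, -0.001]
contact_force: [0.2, -0.0, -0.9]
opening: 0.0687
grip_force: 0.0
```

>>> step_arm --commands '[[80, [55, 0, 0], 0], [80, [110, 0, 0], 0], [80, [165, 0, 0], 0], [80, [220, 0, 0], 0], [80, [275, 0, 0], 0], [80, [275, 0, 0], 0], [80, [275, 0, 0], 0]]'

```text
t: 32.83
tool_pos: [0.401, -0.0971, 0.4041]
tool_rot: [-0.237, -3.131, -0.001]
contact_force: [-0.3, -1.1, -0.6]
opening: 0.0686
grip_force: 0.0
```

```bash
python3 - <<'E'
from station import eyes,monitor
import cv2,numpy as np
a=eyes.get_image("top")[:,:,::-1][60:330,85:485]; b=eyes.get_image("scene")[:,:,::-1][120:330,140:460]
a=cv2.resize(a,(600,405),interpolation=3); cv2.imwrite("pics/final_a.png",a)
cv2.imwrite("pics/final_b.png",cv2.resize(b,None,fx=2.4,fy=2.4,interpolation=2))
E
```

```text
(no output)
```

View pics/final_b.png

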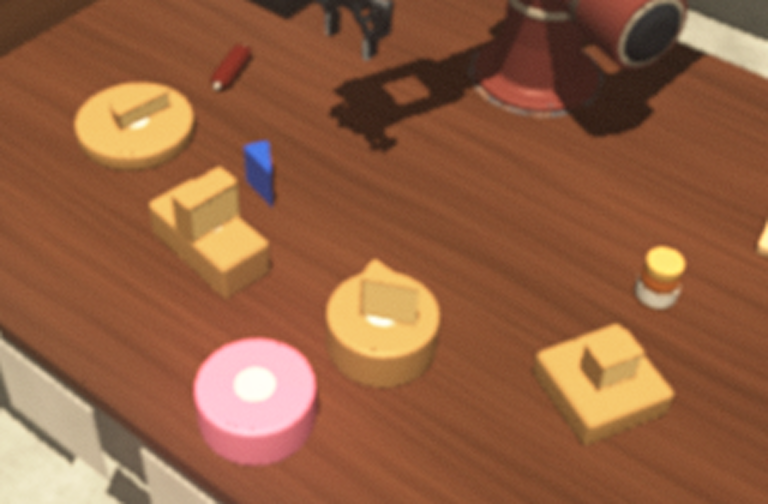

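All four pieces stand upright in the middle of their own cheeses: the low wedge at (140,107), slice (207,205), tall wedge (385,292) and block (612,358). The jar, sausage and decoys have not moved, so I'm handing in.

```bash
python3 -c "
from station import finish_job
print(finish_job())"
```

```text
the job is handed in; nothing more can be done
None
```

The job is handed in at about 33 s of robot time, with all four pieces set down upright on the middle of their own cheeses and nothing else visibly moved; I viewed 16 pictures, two over the limit of 14.

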